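# Load a roof panel into the hand press

## Task

Pull the press's bottom-hinged platen down flat by its loop handle. Take the grey roof panel out of its rack and lay it on the open platen, centred and square, with its thick ridge edge toward the hinge, let go of it, then swing the platen fully back up so that the panel stands shut inside the press with the ridge edge down. Leave the other things on the bench where they are.

Things in the scene. Friction and masses are not known exactly. Their poses are not given: they have to be found in the camera images.
- press: Fixed cast-aluminium hand press: base 200 mm deep (x -55 to +145 mm), 170 mm wide, 30 mm high, 155 mm high in all, a handwheel low at its back. Origin on the bench below the hinge line; -x points to the front, where the platen opens (roughly to the robot), z up.
- die_face (a point): Middle of the press's upright die face, at press x = +23 mm, 100 mm above the bench (the die's top is at 155 mm). Two fixed side cheeks flank it: inner faces 84 mm apart (press y = +-42 mm), fronts at press x = +1 mm, tops 150 mm above the bench. Axes as the press.
- platen (a joint): Platen angle in rad: 0 = shut (upright against the cheeks), 1.571 = pulled down level toward press -x (end stop). A stiff friction hinge (0.4 N m; up to 5 N at the handle): it stays at any angle where it is left; may start up to 0.4 open. Slab 140 mm wide, 12 mm thick, 132 mm long from the hinge line; its inner face is level, 45 mm above the bench, when open.
- platen_ledge (a point): Middle of the ledge's panel-side face at the platen's inner face; moves with the platen. The ledge stands 13 mm out of the inner face at the hinge end, 72 mm wide, from the hinge line to 10 mm from it. Shut, the panel's ridge edge rests on it; a panel laid a little away slides down to it as the platen rises. z along the slab away from the hinge, x out of the inner face.
- platen_hinge (a point): Middle of the hinge line, fixed on the press at its origin and 45 mm above the bench; the hinge axis is the press y axis. Axes as the press.
- platen_handle (a point): Middle of the platen's handle bar, moves with it (axes as point platen_ledge). A steel loop beyond the slab's free edge: round 12 mm bar parallel to the hinge, 84 mm clear between its two legs, 34 mm gap between bar and slab edge. In the platen's frame (z from the hinge line, x out of the inner face) it is at x -6, z 172 mm: shut 217 mm above the bench, open 39 mm.
- panel: Loose grey styrene roof panel, 70 g: a plain sheet 8 mm thick (its x), 64 mm wide (y) and 110 mm long (z) with a round ridge bead, 16 mm diameter, along the whole of one 64 mm edge (the +z end). Either face may be up. Origin at the middle of the other, plain 64 mm edge (the foot). Its centre of mass lies 61 mm from the foot. Starts in the rack, ridge edge up.
- panel_ridge (a point): Middle of the axis of the panel's ridge bead, 102 mm from the foot edge. Axes as the panel.
- panel_foot (a point): Middle of the panel's plain foot edge. Axes as the panel.
- rack: Fixed wooden rack, base 90 x 110 x 12 mm; origin at the centre of its underside. The panel stands on the base in a 13 mm slot between end cheeks 65 mm high that cover its lower side edges, panel x along rack x, panel y along rack y; the panel's upper 57 mm stands free. Lift it straight up by at least 60 mm. The bench between rack and press is clear.
- chapel: Bystander, to be left alone: grey styrene chapel model, 150 x 90 mm, about 125 mm high, with a square tower at one end. Origin at the centre of its underside.
- postbox: Bystander, to be left alone: red plastic post box model, round, 56 mm across, 117 mm high. Origin at the centre of its underside.
- lamp: Bystander, to be left alone: brass gas lamp model, 56 mm round foot, 178 mm high. Origin at the centre of its underside.
- cutter: Bystander, to be left alone: black iron rail cutter lying on the bench, 180 mm long. Origin at the centre of its underside.
- paintjar: Bystander, to be left alone: paint jar, 54 mm across, 60 mm high. Origin at the centre of its underside.
- brushcup: Bystander, to be left alone: white empty cup, 70 mm across, 85 mm high. Origin at the centre of its underside.
Not all that is in view belongs to the job. Of the things like the panel, leave any that is purple or turquoise; of the rest the smaller one is meant.

How it is judged:
By the outcome, as a careful person would: the job done as asked, in the order asked, and still so for the second after the job is handed in, with the robot touching nothing.
It also fails if it takes over 72 s, if anything falls off the work surface, if the arm or the gripper's body presses on something with over 40 N, if the wrist force passes 120 N, or if a joint passes its speed limit or range.

## Robot

A 6-joint arm with a two-finger parallel gripper is mounted at the origin on the work surface. World frame = base frame: x ahead of the robot, y to its left, z up, the work surface at z = 0. Lengths are in m, angles in rad, forces in N, time in s.
With the tool pointing down it reaches from about 0.275 to 0.775 m from the base axis. Payload 14.6 kg.
Tool frame: the origin (TCP) lies where the fingers leave the gripper's body, on its centre line; the fingertips stand 73 mm ahead of it and the grasp point (between the pads) lies tcp_to_grasp ahead of it (tcp_to_grasp is the distance from the TCP to the grasp point, in m); z points along the fingers, y is the line along which they close (so a half turn about z gives the same grasp; the last joint's range is limited). The gripper opens to 85 mm and grips with 20 to 120 N. Pads are 22 mm wide; open, the fingers measure 114 mm over their backs; the gripper's body (76 mm by 85 mm) begins 54 mm behind the grasp point. The pads swing forward as they close: fully open they stand 13 mm farther back than shut.
Start: joints at [-1.392, 0.263, -0.048, 1.259, 0, 1.415], TCP at [0.172, -0.496, 0.304] pointing down, gripper open.
Joint ranges: [-2.65, 2.65], [-0.89, 1.7], [-1.18, 1.37], [-2.13, 2.11], [-1.35, 1.29], [-3.14, 3.14]. Speed limits (rad/s): [1.89, 1.89, 2.57, 2.79, 3.14, 3.14].

## Interface

Orientations are given as a unit quaternion [w, x, y, z].
In Python, from bench import * gives the robot as it stands.
- The arm moves only by the shell command python3 -m pendant 'ROWS' [FORCE]. ROWS is JSON, a list of rows, each a list of 3 entries, a list of its own where there are three numbers: the closure, from 0 (fully open) to 1 (shut), then the shift along the tool's x, y, z in cm, then the turn, a rotation vector about the tool's x, y, z in rad. In form: [[gripper, [dx, dy, dz], [wx, wy, wz]], ...]. A call has 1 to 10 rows; each row is the pose to reach, as a shift and turn from the pose commanded when the call began, along the tool's axes at that moment; what a row does not reach only later rows make up. A row lasts 1/10 s, in which the tool goes at most 50 mm and 8.59 degrees, less where a joint would pass 70% of its speed; a pose out of reach is approached as far as the arm can. A call with a gripper value outside its range is refused whole. The fingers move at their own pace and stop on an object; FORCE is the grip in N (left out, the last holds). Time passes only in rows, so rows that repeat a pose let the fingers close. It gives the time, the measured TCP pose, the force, the opening and the grip force at its end, in the units of the state.
- get_state(): the state, without advancing time (a new reading comes with each control period).
- get_image(name): name is "scene" or "top" or "wrist"; returns (picture, depth): 420x560x3 uint8, red, green, blue; 420x560 float32, m along the optical axis (not along the pixel's ray), 0 where there is no reading.
- camera_info(name): a dict with "mtx" (3x3 intrinsics, pixels), "D" ([k1, k2, p1, p2, k3] as OpenCV has them; the pictures are not rectified), "R" (3x3) and "t" (3): a world point X has camera coordinates R X + t. Camera axes: x right, y down, z forward; pixel columns grow to the right and rows downward; lengths in m; the calibration is good to about 2 mm. A picture is of the moment at which its call begins: read the wrist's pose just before it. camera_info takes no time and is no camera call; for the wrist camera it gives the pose at the moment of the call.
- finish_job(): hands the job in; it is judged then, once.
The state is a dict: "time": time; "joint_pos": joint angles; "joint_vel": joint speeds; "joint_torque": joint torques, N m; "ee_pos": TCP position; "tcp_rot": TCP orientation; "force": force on the tool from outside, world axes, zero at the start; "torque": the same for the moment, N m; "grip_width": finger opening in m; "grasp_force": force on a finger pad.
Only numpy, scipy, OpenCV 4.12 (cv2) and the standard library are available. Lean on these libraries where they do the work, as an engineer would, in place of code of your own. Each camera call takes 0.05 s, during which the arm holds its last target. There are 200 camera calls.

## Working session

There is one attempt and no reset: what is moved stays moved. The work goes in short steps, Python scripts to look and compute and a shell command to move; the robot and the scene stay as the last step left them, time stands still between calls to the robot, and variables do not carry over. Pictures are saved under pics/ and viewed, at most 11 in all, crops included, and the job is handed in when it is done.

```bash
ls; mkdir -p pics; python3 - <<'E'
from bench import *
import cv2,numpy as np
s=get_state();print({k:np.round(v,3).tolist() for k,v in s.items()})
for n in("scene","top"):
    p,d=get_image(n);cv2.imwrite(f"pics/{n}0.png",p[:,:,::-1]);np.savez(f"{n}0.npz",p=p,d=d)
    c=camera_info(n);print(n,{k:np.round(v,3).tolist() for k,v in c.items()},(d>0).mean())
E
```

```text
pics
{'time': 0.0, 'joint_pos': [-1.392, 0.263, -0.049, 1.259, -0.0, 1.416], 'joint_vel': [0.002, 0.0, 0.003, 0.0, 0.0, -0.001], 'joint_torque': [0.004, -63.761, 38.457, 0.014, 0.0, -0.0], 'ee_pos': [0.172, -0.496, 0.303], 'tcp_rot': [-0.001, 0.986, 0.166, -0.0], 'force': [-0.458, -0.453, -0.066], 'torque': [-0.015, 0.033, -0.06], 'grasp_force': 0.0, 'grip_width': 0.086}
scene {'mtx': [[404.733, 0.0, 280.11], [0.0, 404.733, 212.513], [0.0, 0.0, 1.0]], 'D': [-0.058, 0.0, 0.0, 0.0, 0.0], 'R': [[-0.778, 0.628, -0.014], [0.516, 0.626, -0.585], [-0.359, -0.462, -0.811]], 't': [0.437, -0.206, 1.545]} 0.9958460884353741
top {'mtx': [[511.281, 0.0, 275.805], [0.0, 511.281, 207.456], [0.0, 0.0, 1.0]], 'D': [0.03, 0.0, 0.0, 0.0, 0.0], 'R': [[-0.012, -1.0, 0.014], [-0.982, 0.009, -0.189], [0.189, -0.016, -0.982]], 't': [0.008, 0.584, 1.489]} 0.9959736394557823
```

View pics/scene0.png

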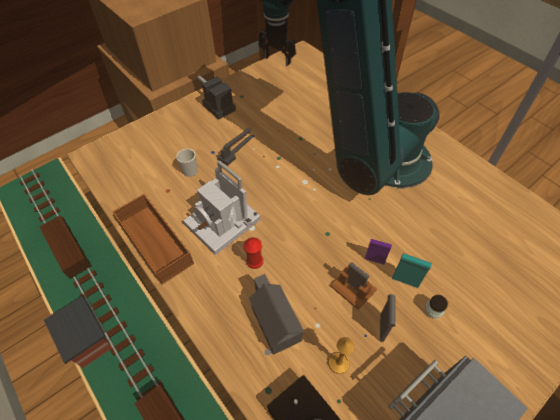

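View pics/top0.png

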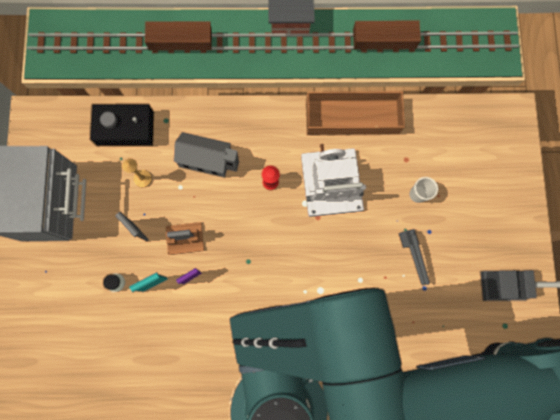

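The scene view shows the press near (220,215), the rack with its grey panel near (355,280), and a larger loose grey panel near (388,317). In the top view the press is at (333,182) with the loop to its front side, the rack at (185,237), and the purple and turquoise decoys at (188,276) and (148,282). Next I'll measure press and rack from the depth data.

```bash
cat > h.py <<'E'
import numpy as np,cv2
from bench import *
from scipy.spatial.transform import Rotation as Ro
def cloud(n,p=None,d=None,c=None):
    if p is None: p,d=get_image(n)
    c=c or camera_info(n); h,w=d.shape
    uv=np.stack(np.meshgrid(np.arange(w),np.arange(h)),-1).reshape(-1,1,2).astype(np.float32)
    r=cv2.undistortPoints(uv,np.array(c["mtx"]),np.array(c["D"])).reshape(h,w,2)
    X=np.dstack([r*d[...,None],d])
    return p,(X-np.array(c["t"]))@np.array(c["R"])   # R^T (X-t)
def load(n):
    z=np.load(n+"0.npz"); return cloud(n,z["p"],z["d"])
def rect(xy): return cv2.minAreaRect(np.float32(xy))
E
python3 - <<'E'
from h import *
for n in("scene","top"):
    p,X=load(n); 
    for nm,(u,v,a,b) in dict(rack=((155,215,215,260) if n=="top" else (325,255,378,312)),press=((295,140,370,225) if n=="top" else (180,155,262,250))).items():
        Y=X[v:b,u:a].reshape(-1,3); C=p[v:b,u:a].reshape(-1,3).astype(int)
        cv2.imwrite(f"pics/{n}_{nm}.png",cv2.resize(p[v:b,u:a,::-1],None,fx=5,fy=5,interpolation=cv2.INTER_CUBIC))
        print(n,nm,"zmax",Y[:,2].max())
        for lo,hi in ((.006,.02),(.02,.04),(.055,.075),(.08,.1),(.1,.14),(.142,.165),(.17,.24)):
            S=Y[(Y[:,2]>lo)&(Y[:,2]<hi)]
            if len(S)>8:print(lo,hi,len(S),np.round(np.median(S,0),3),[np.round(q,3) for q in rect(S[:,:2])])
a=cv2.imread("pics/scene_press.png");b=cv2.imread("pics/top_press.png");c=cv2.imread("pics/scene_rack.png");d=cv2.imread("pics/top_rack.png")
o=np.zeros((600,800,3),np.uint8)
for im,(x,y,w,h) in zip((a,b,c,d),((0,0,300,345),(310,0,300,340),(0,350,230,250),(310,350,320,240))): o[y:y+h,x:x+w]=cv2.resize(im,(w,h))
cv2.imwrite("pics/mix.png",o)
E
```

```text
scene rack zmax 1.137956595491432
0.006 0.02 580 [0.529 0.29  0.013] [array([0.496, 0.271]), array([0.184, 0.154]), np.float64(44.452)]
0.02 0.04 138 [0.51  0.264 0.029] [array([0.455, 0.281]), array([0.142, 0.092]), np.float64(4.211)]
0.055 0.075 219 [0.51  0.296 0.065] [array([0.506, 0.283]), array([0.036, 0.094]), np.float64(5.994)]
0.08 0.1 69 [0.509 0.287 0.09 ] [array([0.509, 0.284]), array([0.006, 0.065]), np.float64(10.682)]
0.1 0.14 159 [0.508 0.285 0.12 ] [array([0.506, 0.283]), array([0.017, 0.064]), np.float64(7.644)]
scene press zmax 1.137956595491432
0.006 0.02 352 [ 0.635 -0.247  0.009] [array([ 0.634, -0.262]), array([0.423, 0.306]), np.float64(52.323)]
0.02 0.04 1229 [ 0.723 -0.131  0.031] [array([ 0.633, -0.251]), array([0.421, 0.268]), np.float64(58.774)]
0.055 0.075 264 [ 0.661 -0.122  0.066] [array([ 0.725, -0.285]), array([0.388, 0.231]), np.float64(89.74)]
0.08 0.1 252 [ 0.683 -0.12   0.09 ] [array([ 0.668, -0.199]), array([0.464, 0.157]), np.float64(74.86)]
0.1 0.14 932 [ 0.691 -0.129  0.115] [array([ 0.685, -0.093]), array([0.16 , 0.276]), np.float64(9.171)]

[... 821 characters left out ...]
rray([ 0.673, -0.179]), array([0.229, 0.275]), np.float64(87.317)]
0.02 0.04 1397 [ 0.611 -0.141  0.029] [array([ 0.672, -0.172]), array([0.202, 0.175]), np.float64(5.669)]
0.055 0.075 73 [ 0.62  -0.16   0.068] [array([ 0.67 , -0.173]), array([0.125, 0.137]), np.float64(4.856)]
0.08 0.1 141 [ 0.65  -0.156  0.09 ] [array([ 0.684, -0.18 ]), array([0.136, 0.166]), np.float64(87.097)]
0.1 0.14 482 [ 0.715 -0.163  0.119] [array([ 0.682, -0.18 ]), array([0.136, 0.168]), np.float64(87.704)]
0.142 0.165 935 [ 0.67  -0.172  0.153] [array([ 0.671, -0.171]), array([0.138, 0.139]), np.float64(6.759)]
0.17 0.24 302 [ 0.61  -0.176  0.215] [array([ 0.611, -0.178]), array([0.015, 0.138]), np.float64(4.508)]
```

View pics/mix.png

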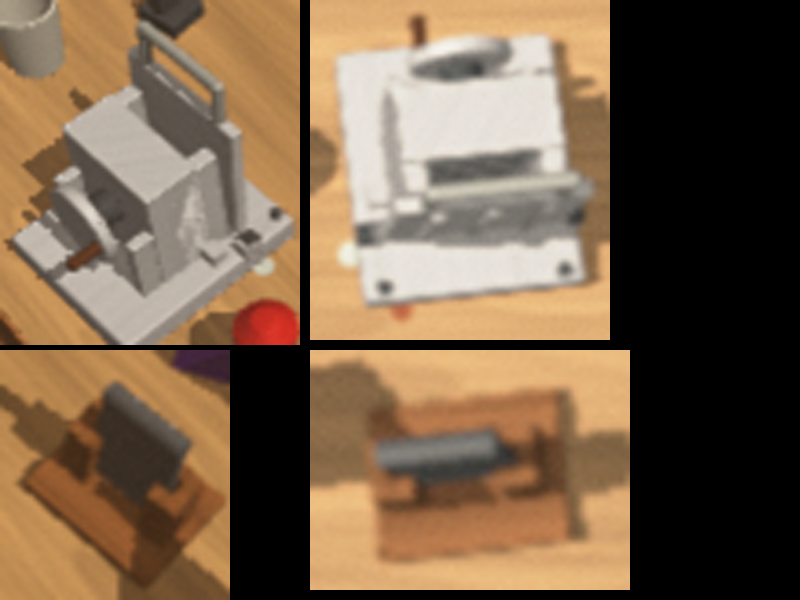

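The mix shows the panel standing in its rack with the bead up, centred at about world (0.503, 0.283) and its long side along y. The platen is nearly shut. I plan to grip the panel's side edges with the tool horizontal, so pitching the tool down lays the panel flat with the ridge toward the hinge. First I need the obstacle heights behind the rack and finer fits.

```bash
python3 - <<'E'
from h import *
import bench
print([k for k in dir(bench) if not k.startswith('_')]); print(getattr(bench,'tcp_to_grasp',None))
for n in("scene","top"):
    p,X=load(n); hsv=cv2.cvtColor(p,cv2.COLOR_RGB2HSV)
    R=(X[...,2]>.02)&(X[...,2]<.3)&(X[...,0]>.2)
    for nm,m in dict(purple=(hsv[...,0]>125)&(hsv[...,0]<160)&(hsv[...,1]>100),turq=(hsv[...,0]>78)&(hsv[...,0]<98)&(hsv[...,1]>110)&(X[...,1]>.2)&(X[...,0]<.5)).items():
        Y=X[m&R]; print(n,nm,len(Y),np.round(np.percentile(Y,[1,50,99],axis=0),3).tolist(),[np.round(q,3) for q in rect(Y[:,:2])])
    # loose grey
    m=(X[...,2]>.03)&(X[...,2]<.2)&(abs(X[...,0]-.51)<.07)&(X[...,1]>.34)&(X[...,1]<.45); Y=X[m]; print("grey2",np.round(np.percentile(Y,[1,50,99],axis=0),3).tolist())
    # panel ridge top / press pieces
    def st(nm,c,lo,hi):
        m=(np.linalg.norm(X[...,:2]-c,axis=-1)<.13)&(X[...,2]>lo)&(X[...,2]<hi)
        k,l,s,_=cv2.connectedComponentsWithStats(m.astype(np.uint8)); i=1+np.argmax(s[1:,4]);Y=X[l==i]
        r=rect(Y[:,:2]);print(n,nm,len(Y),np.round(Y.mean(0),4),[np.round(q,4) for q in r], 'zpct',np.round(np.percentile(Y[:,2],[5,50,95]),3))
    st("ridge",(.503,.283),.112,.14); st("rackbase",(.49,.283),.007,.017); st("bar",(.61,-.178),.205,.24); st("platentop",(.61,-.178),.165,.24)
    st("base",(.65,-.175),.022,.036); st("dietop",(.69,-.17),.149,.162)
E
```

```text
['MotionError', 'camera_info', 'finish_job', 'get_image', 'get_state', 'tcp_to_grasp']
0.0539
scene purple 279 [[0.371, 0.235, 0.023], [0.39, 0.257, 0.079], [0.404, 0.285, 0.115]] [array([0.386, 0.259]), array([0.014, 0.06 ]), np.float64(34.558)]
scene turq 165 [[0.348, 0.336, 0.134], [0.369, 0.372, 0.141], [0.391, 0.407, 0.146]] [array([0.368, 0.371]), array([0.018, 0.079]), np.float64(27.776)]
grey2 [[0.496, 0.394, 0.032], [0.53, 0.423, 0.138], [0.563, 0.45, 0.147]]
scene ridge 132 [0.5074 0.2843 0.1206] [array([0.5058, 0.2831]), array([0.0166, 0.0645]), np.float64(7.6438)] zpct [0.114 0.121 0.125]
scene rackbase 481 [0.5253 0.2931 0.0125] [array([0.5068, 0.2843]), array([0.0909, 0.1113]), np.float64(7.0837)] zpct [0.009 0.013 0.016]
scene bar 130 [ 0.6148 -0.1741  0.2206] [array([ 0.6135, -0.1782]), array([0.0126, 0.1078]), np.float64(4.7352)] zpct [0.21  0.222 0.226]
scene platentop 350 [ 0.6168 -0.1748  0.1942] [array([ 0.6142, -0.1785]), array([0.0195, 0.1438]), np.float64(5.9396)] zpct [0.168 0.181 0.225]
scene base 914 [ 0.7039 -0.1368  0.0306] [array([ 0.6751, -0.1707]), arr
[... 705 characters left out ...]
2  0.125]
top rackbase 553 [0.496  0.2795 0.0116] [array([0.5019, 0.2839]), array([0.0934, 0.1125]), np.float64(5.2369)] zpct [0.008 0.011 0.016]
top bar 170 [ 0.61   -0.1778  0.2196] [array([ 0.6112, -0.1787]), array([0.0138, 0.1064]), np.float64(6.4337)] zpct [0.213 0.22  0.225]
top platentop 325 [ 0.61   -0.1758  0.1987] [array([ 0.611 , -0.1793]), array([0.0153, 0.1407]), np.float64(4.5083)] zpct [0.169 0.213 0.224]
top base 1167 [ 0.6323 -0.1536  0.0288] [array([ 0.6706, -0.1725]), array([0.1984, 0.171 ]), np.float64(5.3056)] zpct [0.023 0.029 0.034]
top dietop 740 [ 0.6746 -0.1723  0.154 ] [array([ 0.667 , -0.1733]), array([0.0765, 0.1163]), np.float64(6.4406)] zpct [0.15  0.154 0.159]
```

```bash
cat >> h.py <<'E'
def tgt(pt,z,y,off=.0539):
    """shift (cm) and turn (rad) from now to put point 'off' ahead of the TCP at pt, tool z along z, y ~ along y"""
    s=get_state(); q=s["tcp_rot"]; R0=Ro.from_quat([q[1],q[2],q[3],q[0]])
    z=np.array(z,float)/np.linalg.norm(z); y=np.array(y,float); y-=z*(y@z); y/=np.linalg.norm(y)
    R=Ro.from_matrix(np.c_[np.cross(y,z),y,z]); d=np.array(pt)-off*z-s["ee_pos"]
    print("shift cm",np.round(R0.inv().apply(d)*100,2),"turn",np.round((R0.inv()*R).as_rotvec(),3),"dist",round(np.linalg.norm(d),3))
def show():
    s=get_state(); q=s["tcp_rot"]; M=Ro.from_quat([q[1],q[2],q[3],q[0]]).as_matrix()
    print(round(s["time"],2),"tcp",np.round(s["ee_pos"],4),"y",np.round(M[:,1],3),"z",np.round(M[:,2],3),"grasp",np.round(s["ee_pos"]+.0539*M[:,2],4),"F",np.round(s["force"],1),"w",round(s["grip_width"],4),"gf",round(s["grasp_force"],1),"q",np.round(s["joint_pos"],2))
YAW=np.deg2rad(5.5); PX=np.array([np.cos(YAW),np.sin(YAW),0]); PY=np.array([-np.sin(YAW),np.cos(YAW),0]); H=np.array([.628,-.1757,.045])
def handle(th): return H+PX*(-.006*np.cos(th)-.172*np.sin(th))+[0,0,.172*np.cos(th)-.006*np.sin(th)]
E
python3 - <<'E'
from h import *
print(handle(.055))
tgt([.612,-.1785,.30],[0,0,-1],PX)
tgt([.612,-.1785,.217],[0,0,-1],PX)
E
```

```text
[ 0.61262495 -0.17718045  0.21641008]
shift cm [ 51.97 -15.58  -5.02] turn [-1.000e-03 -1.000e-03 -1.333e+00] dist 0.545
shift cm [ 51.97 -15.57   3.28] turn [-1.000e-03 -1.000e-03 -1.333e+00] dist 0.544
```

```bash
R='[0,[52,-15.6,-5],[0,0,-1.333]]'; python3 -m pendant '[[0,[0,0,-5],[0,0,0]],[0,[52,-15.6,-5],[0,0,-1.333]],[0,[52,-15.6,-5],[0,0,-1.333]],[0,[52,-15.6,-5],[0,0,-1.333]],[0,[52,-15.6,-5],[0,0,-1.333]],[0,[52,-15.6,-5],[0,0,-1.333]],[0,[52,-15.6,-5],[0,0,-1.333]],[0,[52,-15.6,-5],[0,0,-1.333]],[0,[52,-15.6,-5],[0,0,-1.333]],[0,[52,-15.6,-5],[0,0,-1.333]]]'; python3 -m pendant '[[0,[0,0,0],[0,0,0]],[0,[0,0,0],[0,0,0]]]'; python3 -c "
from h import *
show();tgt([.612,-.1785,.300],[0,0,-1],PX);tgt([.612,-.1785,.217],[0,0,-1],PX)"
```

```text
time: 1.1
ee_pos: [0.5383, -0.2309, 0.3537]
tcp_rot: [-0.0, 0.67, 0.742, -0.0]
force: [0.3, -1.7, 0.4]
grip_width: 0.0853
grasp_force: 0.0
time: 1.3
ee_pos: [0.5374, -0.2319, 0.3532]
tcp_rot: [-0.001, 0.672, 0.741, -0.0]
force: [-0.4, -0.1, 0.3]
grip_width: 0.0857
grasp_force: 0.0
1.3 tcp [ 0.5374 -0.2319  0.3532] y [ 0.995  0.097 -0.001] z [-0.001  0.    -1.   ] grasp [ 0.5374 -0.2318  0.2993] F [-0.4 -0.1  0.3] w 0.0857 gf 0.0 q [-0.55  0.36  0.23  1.44 -0.    0.93]
shift cm [ 4.59  7.94 -0.07] turn [-0.001 -0.001  0.001] dist 0.092
shift cm [4.58 7.95 8.23] turn [-0.001 -0.001  0.001] dist 0.123
```

```bash
python3 -m pendant '[[0,[4.6,7.95,0],[0,0,0]],[0,[4.6,7.95,0],[0,0,0]],[0,[4.6,7.95,0],[0,0,0]],[0,[4.6,7.95,8],[0,0,0]],[0,[4.6,7.95,8],[0,0,0]],[0,[4.6,7.95,8],[0,0,0]],[1,[4.6,7.95,8],[0,0,0]],[1,[4.6,7.95,8],[0,0,0]],[1,[4.6,7.95,8],[0,0,0]],[1,[4.6,7.95,8],[0,0,0]]]' 25; python3 -m pendant '[[1,[0,0,0],[0,0,0]],[1,[0,0,0],[0,0,0]],[1,[0,0,0],[0,0,0]]]'; python3 -c "
from h import *
show()
g=np.array(get_state()['ee_pos'])-[0,0,.0539]
p0=handle(.055)
for th in np.linspace(.055,1.571,11): print(round(th,3),np.round((handle(th)-p0)@np.c_[np.cross(PX,[0,0,-1]),PX,[0,0,-1]]*100,1))
import cv2
p,d=get_image('wrist');cv2.imwrite('pics/w1.png',p[:,:,::-1])"
```

```text
time: 2.3
ee_pos: [0.6118, -0.1795, 0.275]
tcp_rot: [0.001, 0.672, 0.74, 0.0]
force: [-0.5, 0.7, -0.1]
grip_width: 0.0281
grasp_force: 0.0
time: 2.6
ee_pos: [0.6118, -0.1793, 0.2745]
tcp_rot: [0.001, 0.672, 0.74, 0.0]
force: [0.2, -1.4, 6.1]
grip_width: 0.011
grasp_force: 24.4
2.6 tcp [ 0.6118 -0.1793  0.2745] y [0.995 0.096 0.001] z [ 0.001 -0.001 -1.   ] grasp [ 0.6119 -0.1793  0.2206] F [ 0.2 -1.4  6.1] w 0.011 gf 24.4 q [-0.41  0.47  0.19  1.29 -0.    1.06]
0.055 [0. 0. 0.]
0.207 [ 0.  -2.6  0.4]
0.358 [ 0.  -5.   1.2]
0.51 [ 0.  -7.4  2.4]
0.661 [ 0.  -9.5  3.9]
0.813 [  0.  -11.4   5.8]
0.965 [  0.  -12.9   7.8]
1.116 [  0.  -14.2  10.1]
1.268 [  0.  -15.1  12.6]
1.419 [ -0.  -15.5  15.1]
1.571 [  0.  -15.7  17.7]
```

View pics/w1.png

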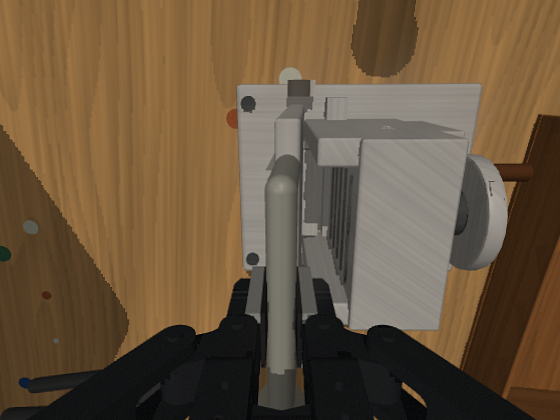

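The wrist view shows the fingers gripping the bar at (282,290), with the die to the right. Now I'll swing the platen down along its arc.

```bash
python3 -m pendant '[[1,[0,-1.3,0.1],[0,0,0]],[1,[0,-2.6,0.4],[0,0,0]],[1,[0,-3.8,0.8],[0,0,0]],[1,[0,-5,1.2],[0,0,0]],[1,[0,-6.2,1.8],[0,0,0]],[1,[0,-7.4,2.4],[0,0,0]],[1,[0,-8.5,3.1],[0,0,0]],[1,[0,-9.5,3.9],[0,0,0]],[1,[0,-10.5,4.8],[0,0,0]],[1,[0,-11.4,5.8],[0,0,0]]]'; python3 -m pendant '[[1,[0,-0.8,1],[0,0,0]],[1,[0,-1.5,2],[0,0,0]],[1,[0,-2.2,3.1],[0,0,0]],[1,[0,-2.8,4.3],[0,0,0]],[1,[0,-3.3,5.5],[0,0,0]],[1,[0,-3.7,6.8],[0,0,0]],[1,[0,-3.9,8],[0,0,0]],[1,[0,-4.1,9.3],[0,0,0]],[1,[0,-4.3,10.6],[0,0,0]],[1,[0,-4.3,11.9],[0,0,0]]]';  python3 -m pendant '[[1,[0,0,0.2],[0,0,0]],[1,[0,0,0.2],[0,0,0]]]'; python3 -c "
from h import *
show()"
```

```text
time: 3.65
ee_pos: [0.4982, -0.1902, 0.216]
tcp_rot: [0.001, 0.672, 0.74, 0.0]
force: [2.0, 0.5, 2.7]
grip_width: 0.011
grasp_force: 24.7
time: 4.65
ee_pos: [0.4583, -0.1949, 0.0982]
tcp_rot: [0.003, 0.672, 0.741, 0.002]
force: [3.3, 3.0, 47.5]
grip_width: 0.0108
grasp_force: 31.6
time: 4.85
ee_pos: [0.4583, -0.1951, 0.0969]
tcp_rot: [0.003, 0.672, 0.74, 0.002]
force: [10.9, 4.6, 19.9]
grip_width: 0.0105
grasp_force: 30.0
4.85 tcp [ 0.4583 -0.1951  0.0969] y [0.995 0.097 0.007] z [ 0.007 -0.002 -1.   ] grasp [ 0.4587 -0.1952  0.043 ] F [10.9  4.6 19.9] w 0.0105 gf 30.0 q [-0.57  0.38 -0.5   0.69  0.    0.91]
```

```bash
python3 -m pendant '[[0.6,[0,0,-0.1],[0,0,0]],[0.6,[0,0,-0.1],[0,0,0]],[0.6,[0,0,-0.1],[0,0,0]],[0.6,[0,0,-4],[0,0,0]],[0.6,[0,0,-8],[0,0,0]],[0.6,[0,0,-13],[0,0,0]],[0.6,[0,0,-18],[0,0,0]],[0,[0,0,-22],[0,0,0]],[0,[0,0,-22],[0,0,0]],[0,[0,0,-22],[0,0,0]]]'; python3 - <<'E'
from h import *
show()
cw=camera_info("wrist"); p,d=get_image("wrist"); np.savez("w0.npz",p=p,d=d)
cv2.imwrite("pics/w2.png",p[:,:,::-1])
p,X=cloud("wrist",p,d,cw)
print("wrist bounds",X[...,0].min(),X[...,0].max())
def seg(X,lo,hi,c,r=.16):
    m=(np.linalg.norm(X[...,:2]-c,axis=-1)<r)&(X[...,2]>lo)&(X[...,2]<hi)
    k,l,s,_=cv2.connectedComponentsWithStats(m.astype(np.uint8)); i=1+np.argmax(s[1:,4]);Y=X[l==i]
    print(len(Y),np.round(Y.mean(0),4),[np.round(q,4) for q in rect(Y[:,:2])],np.round(np.percentile(Y[:,2],[5,50,95]),3))
for n in("wrist","top","scene"):
    if n!="wrist": p,X=cloud(n)
    print(n); seg(X,.04,.05,(.56,-.183),.1); seg(X,.028,.05,(.46,-.192),.1); seg(X,.149,.162,(.69,-.17))
a=np.array([.503,.045]);np.set_printoptions(suppress=True)
E
```

```text
time: 5.85
ee_pos: [0.4554, -0.1944, 0.315]
tcp_rot: [0.0, 0.672, 0.74, 0.0]
force: [0.0, 0.4, 0.2]
grip_width: 0.076
grasp_force: 0.0
5.85 tcp [ 0.4554 -0.1944  0.315 ] y [0.995 0.096 0.001] z [ 0.001 -0.    -1.   ] grasp [ 0.4554 -0.1944  0.2611] F [0.  0.4 0.2] w 0.076 gf 0.0 q [-0.57  0.21 -0.09  1.27 -0.    0.91]
wrist bounds 0.1243237325096285 0.833603853627773
wrist
21605 [ 0.5635 -0.1787  0.0461] [array([ 0.5622, -0.1835]), array([0.1843, 0.1398]), np.float64(5.1392)] [0.044 0.046 0.048]
10535 [ 0.5118 -0.1838  0.0459] [array([ 0.506, -0.189]), array([0.1074, 0.1389]), np.float64(5.3387)] [0.044 0.046 0.047]
663 [ 0.6454 -0.2253  0.151 ] [array([ 0.6461, -0.2254]), array([0.0236, 0.0167]), np.float64(6.5291)] [0.15  0.151 0.152]
top
1254 [ 0.5627 -0.1678  0.0446] [array([ 0.55  , -0.1846]), array([0.1555, 0.1414]), np.float64(6.645)] [0.041 0.045 0.049]
587 [ 0.5188 -0.1622  0.0436] [array([ 0.5185, -0.1573]), array([0.0717, 0.1295]), np.float64(52.2096)] [0.038 0.044 0.049]
742 [ 0.6746 -0.1723  0.1538] [array([ 0.6659, -0.1737]), array([0.078 , 0.1161]), np.float64(5.7514)] [0.15  0.154 0.159]
scene
1016 [ 0.5519 -0.178   0.0459] [array([ 0.553 , -0.1849]), array([0.1599, 0.1453]), np.float64(4.3896)] [0.042 0.046 0.049]
589 [ 0.5117 -0.1851  0.0455] [array([ 0.506 , -0.1893]), array([0.106 , 0.1441]), np.float64(6.4683)] [0.041 0.046 0.049]
604 [ 0.6782 -0.1694  0.1557] [array([ 0.6695, -0.1726]), array([0.0787, 0.1188]), np.float64(5.3243)] [0.151 0.156 0.159]
```

View pics/w2.png

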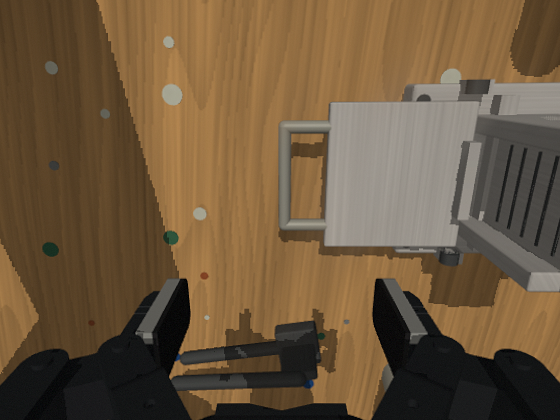

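The wrist view shows the platen flat (slab x 327-480, y 102-246) with the loop at (285,175). The ledge is at (468,180). I'll measure the finger tips and slab edges from this frame and work out the rack approach.

```bash
python3 - <<'E'
from h import *
z=np.load("w0.npz");p,X=cloud("wrist",z["p"],z["d"],camera_info("wrist"))
s=get_state();q=s["tcp_rot"];R=Ro.from_quat([q[1],q[2],q[3],q[0]])
T=(X-s["ee_pos"])@R.as_matrix()
m=(abs(T[...,1])<.07)&(T[...,2]>.0)&(T[...,2]<.1)&(abs(T[...,0])<.04)
Y=T[m];print("finger",len(Y),np.round(np.percentile(Y,[0,2,50,98,100],axis=0),4).tolist())
for sg in(1,-1):
    f=Y[sg*Y[:,1]>0.02];k=f[:,2]>f[:,2].max()-.006;print(sg,"tip",np.round(f[k].min(0),4),np.round(f[k].max(0),4))
# slab
c=X-H; u=c@PX; v=c@PY; w=X[...,2]
sl=(w>.042)&(w<.05)&(abs(v)<.09)&(u<-.02)&(u>-.15)
for lo,hi in((-.125,-.10),(-.1,-.06),(-.06,-.02)):
    k=sl&(u>lo)&(u<hi);print("y edges",lo,np.round(np.percentile(v[k],[.3,99.7]),4))
for lo,hi in((-.06,-.03),(-.03,0),(0,.03),(.03,.06)):
    k=sl&(v>lo)&(v<hi);print("free edge",lo,np.round(np.percentile(u[k],.3),4))
b=(w>.03)&(w<.05)&(abs(v)<.035)&(u<-.155)&(u>-.2);print("bar",np.round(np.percentile(u[b],[1,50,99]),4),np.percentile(w[b],98))
e=(w>.053)&(w<.063)&(abs(v)<.05)&(abs(u)<.03);print("ledge",np.round(np.percentile(u[e],[1,99]),4),np.round(np.percentile(v[e],[1,99]),4))
RY=np.deg2rad(6.5);rx=np.array([np.cos(RY),np.sin(RY),0]);ry=np.array([-np.sin(RY),np.cos(RY),0])
zd=(rx+[0,0,-1])/2**.5
pp=np.array([.5035,.2832,.087])
tgt(pp+[0,0,.14],zd,ry,.050)
tgt(pp-.12*zd+[0,0,.05],zd,ry,.050)
E
```

```text
finger 22940 [[-0.0104, -0.0699, 0.0], [-0.0063, -0.066, 0.0008], [0.011, -0.0286, 0.0112], [0.0149, 0.0661, 0.0554], [0.019, 0.07, 0.0626]]
1 tip [-0.01    0.0378  0.0567] [0.0122 0.0446 0.0626]
-1 tip [-0.0097 -0.0446  0.0562] [ 0.0124 -0.0377  0.0622]
y edges -0.125 [-0.0692  0.0688]
y edges -0.1 [-0.0691  0.0686]
y edges -0.06 [-0.0701  0.069 ]
free edge -0.06 -0.1491
free edge -0.03 -0.1317
free edge 0 -0.1318
free edge 0.03 -0.1485
bar [-0.1777 -0.1719 -0.1661] 0.045882578332365746
ledge [-0.0099  0.0244] [-0.0467  0.0478]
shift cm [46.97  5.88  5.18] turn [-0.621 -0.613 -1.499] dist 0.476
shift cm [46.82 -2.6   5.71] turn [-0.621 -0.613 -1.499] dist 0.472
```

```bash
python3 -m pendant '[[0,[47,5.9,5.2],[-0.621,-0.613,-1.5]],[0,[47,5.9,5.2],[-0.621,-0.613,-1.5]],[0,[47,5.9,5.2],[-0.621,-0.613,-1.5]],[0,[47,5.9,5.2],[-0.621,-0.613,-1.5]],[0,[47,5.9,5.2],[-0.621,-0.613,-1.5]],[0,[47,5.9,5.2],[-0.621,-0.613,-1.5]],[0,[47,5.9,5.2],[-0.621,-0.613,-1.5]],[0,[47,5.9,5.2],[-0.621,-0.613,-1.5]],[0,[47,5.9,5.2],[-0.621,-0.613,-1.5]],[0,[47,5.9,5.2],[-0.621,-0.613,-1.5]]]'; cat >> h.py <<'E'
RY=np.deg2rad(6.5);rx=np.array([np.cos(RY),np.sin(RY),0]);ry=np.array([-np.sin(RY),np.cos(RY),0])
zd=(rx+[0,0,-1])/2**.5
pp=np.array([.5035,.2832,.087])
E
python3 - <<'E'
from h import *
show(); tgt(pp+[0,0,.14],zd,ry,.055)
E
```

```text
time: 7.0
ee_pos: [0.4679, 0.2823, 0.2614]
tcp_rot: [0.343, 0.052, 0.938, 0.019]
force: [1.3, 0.1, -0.2]
grip_width: 0.0853
grasp_force: 0.0
7.0 tcp [0.4679 0.2823 0.2614] y [0.084 0.994 0.071] z [ 0.645 -0.    -0.765] grasp [0.5027 0.2823 0.2202] F [ 1.3  0.1 -0.2] w 0.0853 gf 0.0 q [ 0.52  0.06 -0.66  0.23 -0.33  0.52]
shift cm [-0.09 -0.35 -0.54] turn [-0.082 -0.081 -0.194] dist 0.006
```

```bash
python3 -m pendant '[[0,[-0.1,-0.35,-0.5],[-0.082,-0.081,-0.194]],[0,[-0.1,-0.35,-0.5],[-0.082,-0.081,-0.194]],[0,[-0.1,-0.35,-0.5],[-0.082,-0.081,-0.194]],[0,[-0.1,-0.35,-0.5],[-0.082,-0.081,-0.194]]]'; 
python3 - <<'E'
from h import *
show()
c=camera_info("wrist");p,d=get_image("wrist");cv2.imwrite("pics/w3.png",p[:,:,::-1]);p,X=cloud("wrist",p,d,c)
m=(np.linalg.norm(X[...,:2]-pp[:2],axis=-1)<.05)&(X[...,2]>.07)&(X[...,2]<.14)
Y=X[m];print(len(Y))
for lo,hi in((.07,.085),(.085,.1),(.108,.13)):
    S=Y[(Y[:,2]>lo)&(Y[:,2]<hi)]
    if len(S)>20:print(lo,np.round(S.mean(0),4),[np.round(q,4) for q in rect(S[:,:2])],S[:,2].max())
hsv=cv2.cvtColor(p,cv2.COLOR_RGB2HSV);m=(hsv[...,0]>125)&(hsv[...,0]<160)&(hsv[...,1]>100)&(X[...,2]>.02)&(X[...,2]<.2);Y=X[m]
if len(Y):print("purple",len(Y),np.round(Y.min(0),3),np.round(Y.max(0),3))
E
```

```text
time: 7.4
ee_pos: [0.466, 0.2753, 0.2663]
tcp_rot: [0.381, -0.047, 0.923, 0.021]
force: [0.9, 0.5, -0.0]
grip_width: 0.0857
grasp_force: 0.0
7.4 tcp [0.466  0.2753 0.2663] y [-0.104  0.995  0.003] z [ 0.702  0.075 -0.709] grasp [0.5038 0.2793 0.2282] F [ 0.9  0.5 -0. ] w 0.0857 gf 0.0 q [ 0.49  0.01 -0.76  0.05 -0.26  0.28]
9707
0.07 [0.4997 0.284  0.0776] [array([0.4998, 0.2838]), array([0.003 , 0.0643]), np.float64(6.171)] 0.08499799984552175
0.085 [0.4998 0.2836 0.0926] [array([0.4997, 0.2838]), array([0.0032, 0.0643]), np.float64(6.6844)] 0.09999871658812126
0.108 [0.4993 0.2836 0.1196] [array([0.5022, 0.2841]), array([0.0155, 0.0643]), np.float64(6.2304)] 0.12455582231642942
```

View pics/w3.png

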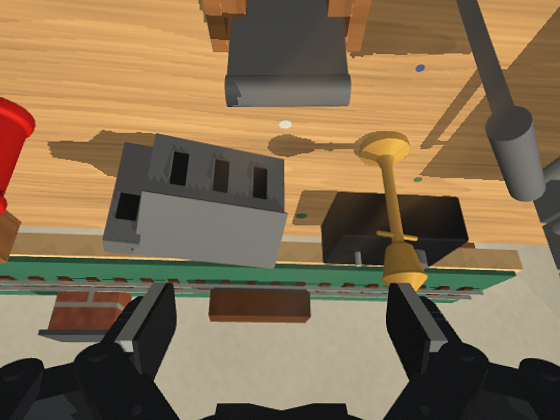

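The view shows the panel's ridge at (288,92) and the rack cheeks beside it. The view is upside-down, so the wrist camera hangs on the underside of the gripper, toward the purple panel. I'll check how far it sticks out.

```bash
python3 - <<'E'
from h import *
c=camera_info("wrist");s=get_state();q=s["tcp_rot"];R=Ro.from_quat([q[1],q[2],q[3],q[0]]).as_matrix()
C=-np.array(c["R"]).T@c["t"];print("cam in tool",R.T@(C-s["ee_pos"]),"cam axis in tool",R.T@np.array(c["R"])[2])
pp=np.array([.5037,.2838,.087]); T=pp-.055*zd
for a in(45,):
  print("cam world at grasp",T+R@(R.T@(C-s["ee_pos"])))
tgt(pp+[0,0,.14],zd,-ry,.055); tgt(pp+[0,0,.14],zd,ry,.055)
E
```

```text
cam in tool [ 0.08134474  0.00120263 -0.0708098 ] cam axis in tool [-3.19154644e-01 -4.37431025e-04  9.47702549e-01]
cam world at grasp [0.35791149 0.26946282 0.11860192]
shift cm [0.12 0.4  0.  ] turn [-2.000e-03  7.000e-03  3.132e+00] dist 0.004
shift cm [0.12 0.4  0.  ] turn [-0.004 -0.001 -0.009] dist 0.004
```

```bash
python3 -m pendant '[[0,[0.1,0.4,-1],[0,0,-1.5]],[0,[0.1,0.4,-1],[0,0,-1.5]],[0,[0.1,0.4,-1],[0,0,-1.5]],[0,[0.1,0.4,-1],[0,0,-1.5]],[0,[0.1,0.4,-1],[0,0,-1.5]],[0,[0.1,0.4,-1],[0,0,-1.5]],[0,[0.1,0.4,-1],[0,0,-1.5]],[0,[0.1,0.4,-1],[0,0,-1.5]],[0,[0.1,0.4,-1],[0,0,-1.5]],[0,[0.1,0.4,-1],[0,0,-1.5]]]'; python3 -m pendant '[[0,[0,0,0],[0,0,-1.63]],[0,[0,0,0],[0,0,-1.63]],[0,[0,0,0],[0,0,-1.63]],[0,[0,0,0],[0,0,-1.63]],[0,[0,0,0],[0,0,-1.63]],[0,[0,0,0],[0,0,-1.63]],[0,[0,0,0],[0,0,-1.63]],[0,[0,0,0],[0,0,-1.63]],[0,[0,0,0],[0,0,-1.63]],[0,[0,0,0],[0,0,-1.63]]]'; python3 - <<'E'
from h import *
show();pp=np.array([.5037,.2838,.087])
tgt(pp+[0,0,.09],zd,-ry,.055);tgt(pp,zd,-ry,.055)
E
```

```text
time: 8.45
ee_pos: [0.4585, 0.2788, 0.2735]
tcp_rot: [-0.293, 0.666, -0.641, 0.245]
force: [-0.0, -0.4, 0.1]
grip_width: 0.0853
grasp_force: 0.0
time: 9.45
ee_pos: [0.4584, 0.2788, 0.2735]
tcp_rot: [-0.047, 0.924, -0.015, 0.379]
force: [-0.4, -0.3, -0.1]
grip_width: 0.0852
grasp_force: 0.0
9.45 tcp [0.4584 0.2788 0.2735] y [ 0.008 -0.995 -0.099] z [ 0.702  0.076 -0.708] grasp [0.4963 0.2829 0.2353] F [-0.4 -0.3 -0.1] w 0.0852 gf 0.0 q [ 0.5  -0.   -0.75  0.08 -0.28 -2.71]
shift cm [-3.56  0.51  4.54] turn [ 0.004  0.001 -0.144] dist 0.058
shift cm [-9.86  1.4  10.91] turn [ 0.004  0.001 -0.144] dist 0.148
```

```bash
python3 -m pendant '[[0,[-3.6,0.5,4.5],[0,0,-0.144]],[0,[-3.6,0.5,4.5],[0,0,-0.144]],[0,[-3.6,0.5,4.5],[0,0,-0.144]],[0,[-5.7,0.8,6.7],[0,0,-0.144]],[0,[-7.8,1.1,8.8],[0,0,-0.144]],[0,[-9.9,1.4,10.9],[0,0,-0.144]],[0,[-9.9,1.4,10.9],[0,0,-0.144]]]'; python3 - <<'E'
from h import *
show();pp=np.array([.5037,.2838,.087]);tgt(pp,zd,-ry,.055)
p,d=get_image("scene");cv2.imwrite("pics/s1.png",cv2.resize(p[180:360,270:510,::-1],None,fx=3,fy=3))
E
```

```text
time: 10.15
ee_pos: [0.464, 0.2797, 0.1237]
tcp_rot: [-0.021, 0.923, 0.048, 0.38]
force: [-0.1, -0.4, -0.1]
grip_width: 0.0854
grasp_force: 0.0
10.15 tcp [0.464  0.2797 0.1237] y [ 0.105 -0.995 -0.002] z [ 0.7    0.075 -0.71 ] grasp [0.5017 0.2837 0.0854] F [-0.1 -0.4 -0.1] w 0.0854 gf 0.0 q [ 0.5   0.28 -1.02 -0.46 -0.27 -2.85]
shift cm [ 0.23  0.04 -0.08] turn [ 0.005  0.004 -0.007] dist 0.002
```

View pics/s1.png

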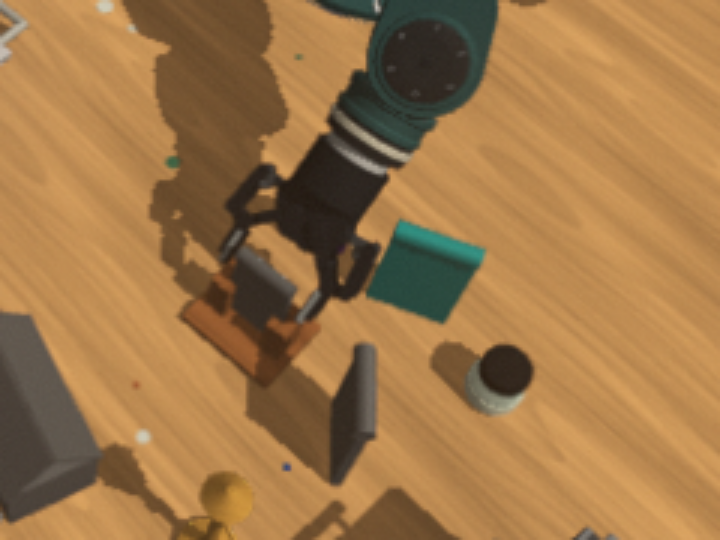

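The view shows the fingers straddling the panel at (262,285), clear of both rack cheeks and of the turquoise panel. Gripping and lifting.

```bash
python3 -m pendant '[[1,[0.2,0,0],[0,0,0]],[1,[0.2,0,0],[0,0,0]],[1,[0.2,0,0],[0,0,0]],[1,[0.2,0,0],[0,0,0]],[1,[0.2,0,0],[0,0,0]]]' 35;  python3 -m pendant '[[1,[1.4,0,-1.4],[0,0,0]],[1,[2.8,0,-2.8],[0,0,0]],[1,[4.9,0,-4.9],[0,0,0]],[1,[7,0,-7],[0,0,0]],[1,[9.9,0,-9.9],[0,0,0]],[1,[9.9,0,-9.9],[0,0,0]]]'; python3 - <<'E'
from h import *
show()
# laying spot: tool 35deg past vertical, panel yaw turned
for yd in(-10,):
  a=np.deg2rad(yd);r=np.array([np.cos(a),np.sin(a),0]);l=np.array([-np.sin(a),np.cos(a),0])
  for b in(0,30):
    b=np.deg2rad(b);z=-r*np.sin(b)+np.array([0,0,-np.cos(b)])
    tgt([.46,.12,.16],z,-l,.055)
c=camera_info("wrist");p,d=get_image("wrist");p,X=cloud("wrist",p,d,c)
s=get_state();q=s["tcp_rot"];R=Ro.from_quat([q[1],q[2],q[3],q[0]]).as_matrix();T=(X-s["ee_pos"])@R
m=(abs(T[...,1])<.025)&(T[...,2]>.02)&(T[...,2]<.16);print(np.round(np.percentile(T[m],[1,50,99],axis=0),3))
E
```

```text
time: 10.7
ee_pos: [0.467, 0.2807, 0.1297]
tcp_rot: [-0.022, 0.922, 0.049, 0.384]
force: [-2.1, -1.1, 8.8]
grip_width: 0.0635
grasp_force: 39.2
time: 11.3
ee_pos: [0.4671, 0.2807, 0.2745]
tcp_rot: [-0.023, 0.921, 0.049, 0.386]
force: [-0.2, -0.0, -0.9]
grip_width: 0.0632
grasp_force: 39.1
11.3 tcp [0.4671 0.2807 0.2745] y [ 0.107 -0.994 -0.005] z [ 0.709  0.08  -0.701] grasp [0.5053 0.2851 0.2368] F [-0.2 -0.  -0.9] w 0.0632 gf 39.1 q [ 0.5   0.01 -0.75  0.06 -0.27 -2.86]
shift cm [-5.89 15.94  2.38] turn [-0.117 -0.789  0.265] dist 0.172
shift cm [-4.57 16.7   4.78] turn [-0.046 -1.308  0.3  ] dist 0.18
[[-0.053 -0.024  0.027]
 [ 0.021 -0.     0.03 ]
 [ 0.028  0.024  0.101]]
```

```bash
python3 -m pendant '[[1,[-4.6,16.7,4.8],[-0.046,-1.308,0.3]],[1,[-4.6,16.7,4.8],[-0.046,-1.308,0.3]],[1,[-4.6,16.7,4.8],[-0.046,-1.308,0.3]],[1,[-4.6,16.7,4.8],[-0.046,-1.308,0.3]],[1,[-4.6,16.7,4.8],[-0.046,-1.308,0.3]],[1,[-4.6,16.7,4.8],[-0.046,-1.308,0.3]],[1,[-4.6,16.7,4.8],[-0.046,-1.308,0.3]],[1,[-4.6,16.7,4.8],[-0.046,-1.308,0.3]],[1,[-4.6,16.7,4.8],[-0.046,-1.308,0.3]],[1,[-4.6,16.7,4.8],[-0.046,-1.308,0.3]]]'; python3 - <<'E'
from h import *
show()
a=np.deg2rad(-10);r=np.array([np.cos(a),np.sin(a),0]);l=np.array([-np.sin(a),np.cos(a),0]);b=np.deg2rad(30);z=-r*np.sin(b)+np.array([0,0,-np.cos(b)])
tgt([.46,.12,.16],z,-l,.055);tgt([.46,.12,.032],z,-l,.055)
E
```

```text
time: 12.35
ee_pos: [0.4859, 0.1137, 0.1976]
tcp_rot: [-0.02, 0.96, -0.086, -0.266]
force: [-0.9, -0.8, -0.8]
grip_width: 0.0634
grasp_force: 39.1
12.35 tcp [0.4859 0.1137 0.1976] y [-0.175 -0.985  0.008] z [-0.507  0.083 -0.858] grasp [0.4586 0.1182 0.1513] F [-0.9 -0.8 -0.8] w 0.0634 gf 39.1 q [ 0.02  0.59  0.06  1.57  0.1  -2.96]
shift cm [-0.44 -0.16 -0.91] turn [ 0.006  0.016 -0.005] dist 0.01
shift cm [ 6.14 -0.26 10.07] turn [ 0.006  0.016 -0.005] dist 0.118
```

```bash
python3 -m pendant '[[1,[2,-0.1,3.3],[0,0,0]],[1,[4,-0.2,6.7],[0,0,0]],[1,[5,-0.2,8.3],[0,0,0]],[1,[6.1,-0.25,10],[0,0,0]],[1,[6.1,-0.25,10],[0,0,0]]]' 20; python3 - <<'E'
from h import *
show()
p,X=cloud("top")
m=(np.linalg.norm(X[...,:2]-[.44,.12],axis=-1)<.1)&(X[...,2]<.07)&(X[...,2]>.004);Y=X[m];print(np.round(np.percentile(Y,[1,50,99],axis=0),3))
E
```

```text
time: 12.85
ee_pos: [0.4864, 0.1156, 0.0822]
tcp_rot: [-0.02, 0.961, -0.084, -0.261]
force: [-0.6, 0.4, 0.6]
grip_width: 0.0633
grasp_force: 39.0
12.85 tcp [0.4864 0.1156 0.0822] y [-0.173 -0.985  0.006] z [-0.499  0.082 -0.863] grasp [0.4595 0.12   0.0357] F [-0.6  0.4  0.6] w 0.0633 gf 39.0 q [ 0.03  0.68 -0.1   1.31  0.1  -2.96]Traceback (most recent call last):
  File "<stdin>", line 4, in <module>
    return _quantile_unchecked(
        a, q, axis, out, overwrite_input, method, keepdims, weights)
    return _ureduce(a,
                    func=_quantile_ureduce_func,
    ...<5 lines>...
                    overwrite_input=overwrite_input,
                    method=method)
    r = func(a, **kwargs)
    result = _quantile(arr,
                       quantiles=q,
    ...<2 lines>...
                       out=out,
                       weights=wgt)
    slices_having_nans = np.isnan(arr[-1, ...])
                                  ~~~^^^^^^^^^
IndexError: index -1 is out of bounds for axis 0 with size 0
```

```bash
python3 - <<'E'
from h import *
a=np.deg2rad(-10);r=np.array([np.cos(a),np.sin(a),0]);l=np.array([-np.sin(a),np.cos(a),0]);b=np.deg2rad(43);z=-r*np.sin(b)+np.array([0,0,-np.cos(b)])
tgt([.46,.12,.024],z,-l,.055)
E
```

```text
shift cm [1.88 0.03 1.15] turn [ 0.005 -0.221 -0.003] dist 0.022
```

```bash
python3 -m pendant '[[1,[0.9,0,0.4],[0,-0.15,0]],[1,[1.9,0,1.1],[0,-0.22,0]],[1,[1.9,0,1.1],[0,-0.22,0]],[1,[1.9,0,1.1],[0,-0.22,0]],[0,[1.9,0,1.1],[0,-0.22,0]],[0,[1.9,0,1.1],[0,-0.22,0]],[0,[1.9,0,1.1],[0,-0.22,0]],[0,[1.9,0,1.1],[0,-0.22,0]]]' 20; python3 -c "
from h import *
show()
a=np.deg2rad(-10);r=np.array([np.cos(a),np.sin(a),0]);l=np.array([-np.sin(a),np.cos(a),0])
tgt([.43,.12,.16],[0,0,-1],-l)"
```

```text
time: 13.7
ee_pos: [0.498, 0.1136, 0.0648]
tcp_rot: [-0.029, 0.927, -0.082, -0.365]
force: [0.3, -0.2, -0.1]
grip_width: 0.0852
grasp_force: 0.0
13.7 tcp [0.498  0.1136 0.0648] y [-0.173 -0.985  0.006] z [-0.672  0.114 -0.732] grasp [0.4617 0.1198 0.0254] F [ 0.3 -0.2 -0.1] w 0.0852 gf 0.0 q [ 0.01  0.85  0.08  1.54  0.12 -3.  ]
shift cm [-15.14   0.64  -6.27] turn [ 0.006  0.75  -0.002] dist 0.164
```

```bash
python3 -m pendant '[[0,[0,0,-4],[0,0,0]],[0,[0,0,-8],[0,0,0]],[0,[-6,0.6,-12],[0,0.15,0]],[0,[-11,0.6,-16],[0,0.3,0]],[0,[-16,0.6,-18],[0,0.45,0]],[0,[-21,0.6,-17],[0,0.6,0]],[0,[-24,0.6,-15],[0,0.75,0]],[0,[-24,0.6,-15],[0,0.75,0]],[0,[-24,0.6,-15],[0,0.75,0]],[0,[-24,0.6,-15],[0,0.75,0]]]'; python3 - <<'E'
from h import *
show()
c=camera_info("wrist");p,d=get_image("wrist");cv2.imwrite("pics/w4.png",p[:,:,::-1]);p,X=cloud("wrist",p,d,c)
m=(np.linalg.norm(X[...,:2]-[.44,.12],axis=-1)<.11)&(X[...,2]>.005)&(X[...,2]<.03)
k,l,s,_=cv2.connectedComponentsWithStats(m.astype(np.uint8));i=1+np.argmax(s[1:,4]);Y=X[l==i]
print(len(Y),[np.round(q,4) for q in rect(Y[:,:2])],np.percentile(Y[:,2],[2,50,98]))
S=Y[Y[:,2]>.0135];print("bead",S.mean(0),len(S),[np.round(q,4) for q in rect(S[:,:2])])
E
```

```text
time: 14.7
ee_pos: [0.4244, 0.1222, 0.3388]
tcp_rot: [0.003, 0.996, -0.087, 0.0]
force: [0.2, -0.7, -0.6]
grip_width: 0.0856
grasp_force: 0.0
14.7 tcp [0.4244 0.1222 0.3388] y [-0.172 -0.985  0.005] z [ 0.    -0.006 -1.   ] grasp [0.4244 0.1219 0.2849] F [ 0.2 -0.7 -0.6] w 0.0856 gf 0.0 q [ 0.1   0.11 -0.15  1.31 -0.01 -2.87]
5944 [array([0.4395, 0.1254]), array([0.0636, 0.11  ]), np.float64(81.451)] [0.00873732 0.01167257 0.01764345]
bead [0.4821768  0.11871245 0.01578776] 1083 [array([0.4623, 0.122 ]), array([0.0633, 0.0633]), np.float64(81.3875)]
```

View pics/w4.png

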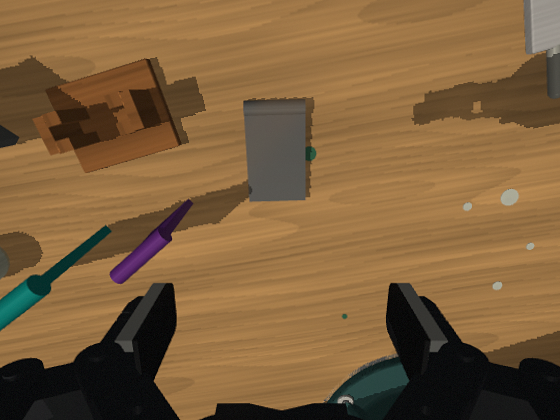

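The view shows the panel flat at (276,150) with its ridge at the top edge (y~105), the press side. Next I'll turn the tool back half a turn and grip the panel tool-down at its centre of mass.

```bash
python3 -m pendant '[[0,[0,0,0],[0,0,1.5]],[0,[0,0,0],[0,0,1.5]],[0,[0,0,0],[0,0,1.5]],[0,[0,0,0],[0,0,1.5]],[0,[0,0,0],[0,0,1.5]],[0,[0,0,0],[0,0,1.5]],[0,[0,0,0],[0,0,1.5]],[0,[0,0,0],[0,0,1.5]],[0,[0,0,0],[0,0,1.5]],[0,[0,0,0],[0,0,1.5]]]' >/dev/null;  python3 -m pendant '[[0,[0,0,3],[0,0,1.61]],[0,[0,0,6],[0,0,1.61]],[0,[0,0,8],[0,0,1.61]],[0,[0,0,10],[0,0,1.61]],[0,[0,0,10],[0,0,1.61]],[0,[0,0,10],[0,0,1.61]],[0,[0,0,10],[0,0,1.61]],[0,[0,0,10],[0,0,1.61]],[0,[0,0,10],[0,0,1.61]],[0,[0,0,10],[0,0,1.61]]]'; cat >>h.py <<'E'
E
python3 - <<'E'
from h import *
show()
a=np.deg2rad(81.45);w=[np.cos(a),np.sin(a),0]
tgt([.4454,.1245,.13],[0,0,-1],w,0);tgt([.4454,.1245,.069],[0,0,-1],w,0)
E
```

```text
time: 16.75
ee_pos: [0.4259, 0.1211, 0.2362]
tcp_rot: [-0.003, 0.02, 1.0, -0.003]
force: [0.2, 0.1, 0.6]
grip_width: 0.0853
grasp_force: 0.0
16.75 tcp [0.4259 0.1211 0.2362] y [ 0.039  0.999 -0.006] z [-0.006 -0.006 -1.   ] grasp [0.4256 0.1207 0.1823] F [0.2 0.1 0.6] w 0.0853 gf 0.0 q [ 0.1   0.16 -0.37  1.04 -0.01  0.13]
shift cm [-1.99  0.49 10.6 ] turn [-0.007 -0.005  0.11 ] dist 0.108
shift cm [-2.03  0.53 16.7 ] turn [-0.007 -0.005  0.11 ] dist 0.168
```

```bash
python3 -m pendant '[[0,[-2,0.5,5],[-0.007,-0.005,0.11]],[0,[-2,0.5,9],[-0.007,-0.005,0.11]],[0,[-2,0.5,12],[-0.007,-0.005,0.11]],[0,[-2,0.5,14],[-0.007,-0.005,0.11]],[0,[-2,0.5,15.5],[-0.007,-0.005,0.11]],[0,[-2,0.5,16.7],[-0.007,-0.005,0.11]],[0,[-2,0.5,16.7],[-0.007,-0.005,0.11]]]'; python3 -m pendant '[[1,[0,0,0],[0,0,0]],[1,[0,0,0],[0,0,0]],[1,[0,0,0],[0,0,0]],[1,[0,0,0],[0,0,0]],[1,[0,0,0],[0,0,0]]]' 35; python3 -c "
from h import *
show()"; python3 -m pendant '[[1,[0,0,-2],[0,0,0]],[1,[0,0,-5],[0,0,0]],[1,[0,0,-9],[0,0,0]],[1,[0,0,-13],[0,0,0]],[1,[0,0,-13],[0,0,0]]]'; python3 - <<'E'
from h import *
show()
c=camera_info("wrist");p,d=get_image("wrist");cv2.imwrite("pics/w5.png",p[:,:,::-1]);p,X=cloud("wrist",p,d,c)
s=get_state();q=s["tcp_rot"];R=Ro.from_quat([q[1],q[2],q[3],q[0]]).as_matrix();T=(X-s["ee_pos"])@R
m=(abs(T[...,1])<.036)&(T[...,2]>.03)&(T[...,2]<.1);print("panel in tool",np.round(np.percentile(T[m],[.5,2,50,98,99.5],axis=0),4).tolist())
m=(abs(T[...,1])<.025)&(T[...,2]>.03)&(T[...,2]<.1)
for lo,hi in ((-.06,-.04),(-.04,-.02),(.0,.02),(.03,.05),(.05,.07)):
  k=m&(T[...,0]>lo)&(T[...,0]<hi)
  if k.sum()>10: print(lo,np.round(np.median(T[k][:,2]),4))
E
```

```text
time: 17.45
ee_pos: [0.4444, 0.1243, 0.068]
tcp_rot: [-0.001, 0.072, 0.997, 0.0]
force: [-0.5, -0.1, 0.4]
grip_width: 0.0854
grasp_force: 0.0
time: 17.95
ee_pos: [0.4451, 0.1248, 0.0709]
tcp_rot: [0.002, 0.071, 0.997, 0.0]
force: [0.9, 0.4, 0.6]
grip_width: 0.0629
grasp_force: 38.5
17.95 tcp [0.4451 0.1248 0.0709] y [0.142 0.99  0.001] z [ 0.004  0.001 -1.   ] grasp [0.4453 0.1248 0.017 ] F [0.9 0.4 0.6] w 0.0629 gf 38.5 q [ 0.1   0.36 -0.62  0.58  0.    0.24]
time: 18.45
ee_pos: [0.4462, 0.1249, 0.2051]
tcp_rot: [0.005, 0.071, 0.997, 0.001]
force: [0.4, -0.4, -1.8]
grip_width: 0.0627
grasp_force: 38.9
18.45 tcp [0.4462 0.1249 0.2051] y [0.142 0.99  0.003] z [ 0.01   0.001 -1.   ] grasp [0.4468 0.125  0.1512] F [ 0.4 -0.4 -1.8] w 0.0627 gf 38.9 q [ 0.1   0.21 -0.4   0.95  0.    0.24]
panel in tool [[-0.0453, -0.0342, 0.0315], [-0.0423, -0.0303, 0.0363], [0.0106, 0.0011, 0.0573], [0.0592, 0.0329, 0.0599], [0.06, 0.0342, 0.0624]]
-0.06 0.0516
-0.04 0.0556
0.0 0.0574
0.03 0.0585
0.05 0.0592
```

```bash
python3 - <<'E'
from h import *
P=H-.064*PX
tgt([P[0],P[1],.21],[0,0,-1],PY,0)
E
```

```text
shift cm [-16.12 -28.66  -0.66] turn [ 0.001  0.008 -0.238] dist 0.329
```

View pics/w5.png

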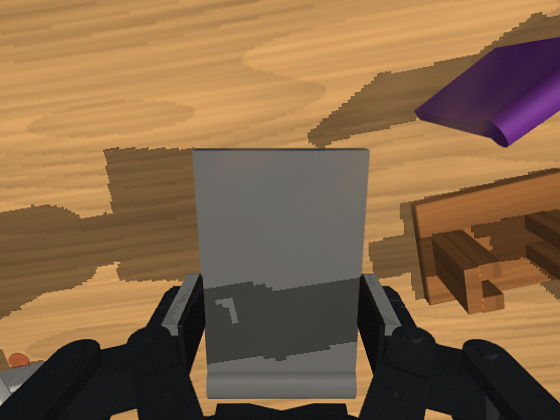

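The view shows the panel held flat and square between the fingers. The foot edge is at y=149 toward the robot and the ridge at y~385. Carrying it over the platen.

```bash
python3 -m pendant '[[1,[-16.1,-28.7,-1],[0,0.008,-0.238]],[1,[-16.1,-28.7,-1],[0,0.008,-0.238]],[1,[-16.1,-28.7,-1],[0,0.008,-0.238]],[1,[-16.1,-28.7,-1],[0,0.008,-0.238]],[1,[-16.1,-28.7,-1],[0,0.008,-0.238]],[1,[-16.1,-28.7,-1],[0,0.008,-0.238]],[1,[-16.1,-28.7,-1],[0,0.008,-0.238]],[1,[-16.1,-28.7,-1],[0,0.008,-0.238]],[1,[-16.1,-28.7,-1],[0,0.008,-0.238]]]'; python3 - <<'E'
from h import *
show()
P=H-.064*PX
tgt([P[0],P[1],.117],[0,0,-1],PY,0)
E
```

```text
time: 19.4
ee_pos: [0.5626, -0.1827, 0.2093]
tcp_rot: [-0.003, -0.047, 0.999, 0.001]
force: [-0.5, 1.4, -1.5]
grip_width: 0.0628
grasp_force: 38.9
19.4 tcp [ 0.5626 -0.1827  0.2093] y [-0.094  0.996  0.003] z [-0.007  0.002 -1.   ] grasp [ 0.5622 -0.1826  0.1554] F [-0.5  1.4 -1.5] w 0.0628 gf 38.9 q [-0.45  0.42 -0.07  1.09 -0.   -0.55]
shift cm [-0.24  0.04  9.23] turn [ 0.003 -0.006 -0.002] dist 0.092
```

```bash
python3 -m pendant '[[1,[-0.2,0,2],[0,-0.006,0]],[1,[-0.2,0,4.5],[0,-0.006,0]],[1,[-0.2,0,6.5],[0,-0.006,0]],[1,[-0.2,0,8],[0,-0.006,0]],[1,[-0.2,0,8.8],[0,-0.006,0]],[1,[-0.2,0,9.2],[0,-0.006,0]],[1,[-0.2,0,9.2],[0,-0.006,0]]]' 20; python3 - <<'E'
from h import *
show()
c=camera_info("wrist");p,d=get_image("wrist");p,X=cloud("wrist",p,d,c)
w=X-H;u=w@PX;v=w@PY;z=X[...,2]
m=(z>.052)&(z<.068)&(u<-.03)&(abs(v)<.05)
print("panel u",np.round(np.percentile(u[m],[.5,50]),4))
k=m&(u<-.085);print("v",np.round(np.percentile(v[k],[.5,99.5]),4),[np.round(q,4) for q in rect(np.c_[u[k],v[k]])],np.median(z[k]))
E
```

```text
time: 20.1
ee_pos: [0.5644, -0.1815, 0.1188]
tcp_rot: [0.001, -0.048, 0.999, 0.001]
force: [-0.6, -0.2, -0.2]
grip_width: 0.0628
grasp_force: 38.9
20.1 tcp [ 0.5644 -0.1815  0.1188] y [-0.096  0.995  0.001] z [ 0.001  0.002 -1.   ] grasp [ 0.5644 -0.1814  0.0649] F [-0.6 -0.2 -0.2] w 0.0628 gf 38.9 q [-0.45  0.49 -0.22  0.86  0.   -0.55]
panel u [-0.1244 -0.0825]
v [-0.0302  0.0333] [array([-0.1048,  0.0016]), array([0.0397, 0.0647]), np.float64(0.007)] 0.0578869203036998
```

Only 1.6 mm off sideways. I'll correct it, set the panel down, release and rise.

```bash
python3 -m pendant '[[1,[0,-0.15,0],[0,0,0]],[1,[0,-0.15,0.2],[0,0,0]],[1,[0,-0.15,0.2],[0,0,0]],[0,[0,-0.15,0.2],[0,0,0]],[0,[0,-0.15,0.2],[0,0,0]],[0,[0,-0.15,0.2],[0,0,0]],[0,[0,-0.15,0.2],[0,0,0]],[0,[0,-0.15,-4],[0,0,0]],[0,[0,-0.15,-9],[0,0,0]],[0,[0,-0.15,-9],[0,0,0]]]'; python3 -m pendant '[[0,[5,0,-5],[0,0,0]],[0,[10,0,-10],[0,0,0]],[0,[10,0,-10],[0,0,0]],[0,[10,0,-10],[0,0,0]]]'; python3 - <<'E'
from h import *
show()
c=camera_info("wrist");p,d=get_image("wrist");cv2.imwrite("pics/w6.png",p[:,:,::-1]);p,X=cloud("wrist",p,d,c)
w=X-H;u=w@PX;v=w@PY;z=X[...,2]
m=(z>.0505)&(z<.066)&(u<-.0125)&(u>-.15)&(abs(v)<.06)
print("panel",[np.round(q,4) for q in rect(np.c_[u[m],v[m]])])
k=(z>.042)&(z<.048)&(abs(v)<.08)&(u<-.02);print("slab v",np.round(np.percentile(v[k],[.3,99.7]),4))
# go to handle open, y=PX
tgt(handle(1.571)+[0,0,.1],[0,0,-1],PX);tgt(handle(1.571)+[0,0,.1],[0,0,-1],-PX)
E
```

```text
time: 21.15
ee_pos: [0.5664, -0.1845, 0.2148]
tcp_rot: [0.004, -0.048, 0.999, -0.001]
force: [-0.0, -0.1, -0.9]
grip_width: 0.0852
grasp_force: 0.0
time: 21.55
ee_pos: [0.4632, -0.1938, 0.3125]
tcp_rot: [0.003, -0.047, 0.999, -0.001]
force: [0.5, -0.6, 0.6]
grip_width: 0.0853
grasp_force: 0.0
21.55 tcp [ 0.4632 -0.1938  0.3125] y [-0.094  0.996 -0.002] z [ 0.005 -0.002 -1.   ] grasp [ 0.4635 -0.1939  0.2586] F [ 0.5 -0.6  0.6] w 0.0853 gf 0.0 q [-0.56  0.22 -0.09  1.26  0.   -0.65]
panel [array([-0.0711, -0.001 ]), array([0.1085, 0.0641]), np.float64(0.0772)]
slab v [-0.0716  0.0675]
shift cm [ 0.79  0.24 11.76] turn [0.003 0.004 1.569] dist 0.118
shift cm [ 0.79  0.24 11.76] turn [-0.004  0.003 -1.573] dist 0.118
```

View pics/w6.png

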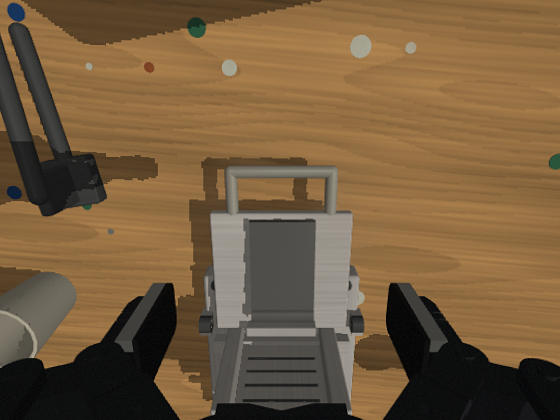

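The view shows the panel at (280,265), centred and square on the slab with its ridge toward the hinge, and the bar at (282,172). Now I'll turn, regrip the bar and raise the platen.

```bash
python3 -m pendant '[[0.6,[0,0,0],[0,0,1.57]],[0.6,[0,0,0],[0,0,1.57]],[0.6,[0,0,0],[0,0,1.57]],[0.6,[0,0,0],[0,0,1.57]],[0.6,[0,0,0],[0,0,1.57]],[0.6,[0,0,0],[0,0,1.57]],[0.6,[0,0,0],[0,0,1.57]],[0.6,[0.8,0.2,6],[0,0,1.57]],[0.6,[0.8,0.2,11.7],[0,0,1.57]],[0.6,[0.8,0.2,11.7],[0,0,1.57]]]' 25;  python3 -m pendant '[[0.6,[0,0,0],[0,0,0]],[0.6,[0,0,0],[0,0,0]],[0.6,[0,0,0],[0,0,0]]]'; python3 - <<'E'
from h import *
show();tgt(handle(1.571)+[0,0,.003],[0,0,-1],PX)
E
```

```text
time: 22.6
ee_pos: [0.4554, -0.1906, 0.1867]
tcp_rot: [-0.003, 0.648, 0.761, 0.001]
force: [-0.2, -0.5, 0.9]
grip_width: 0.0341
grasp_force: 0.0
time: 22.9
ee_pos: [0.4577, -0.1922, 0.1926]
tcp_rot: [0.001, 0.645, 0.765, 0.001]
force: [0.3, -0.2, -0.4]
grip_width: 0.0338
grasp_force: 0.0
22.9 tcp [ 0.4577 -0.1922  0.1926] y [0.986 0.169 0.003] z [ 0.003  0.001 -1.   ] grasp [ 0.4579 -0.1922  0.1387] F [ 0.3 -0.2 -0.4] w 0.0338 gf 0.0 q [-0.56  0.28 -0.34  0.95  0.    0.84]
shift cm [ 0.02 -0.12  9.68] turn [ 0.003 -0.     0.074] dist 0.097
```

```bash
python3 -m pendant '[[0.6,[0,-0.1,4],[0,0,0.074]],[0.6,[0,-0.1,7],[0,0,0.074]],[0.6,[0,-0.1,9],[0,0,0.074]],[0.6,[0,-0.1,9.7],[0,0,0.074]],[1,[0,-0.1,9.7],[0,0,0.074]],[1,[0,-0.1,9.7],[0,0,0.074]],[1,[0,-0.1,9.7],[0,0,0.074]],[1,[0,-0.1,9.7],[0,0,0.074]]]' 30; python3 - <<'E'
from h import *
show()
B=np.c_[np.cross(PX,[0,0,-1]),PX,[0,0,-1]]
th=np.linspace(1.571,0,31)
for k in range(3):
    a=handle(th[10*k]); print([np.round((handle(t)-a)@B*100,1)[1:].tolist() for t in th[10*k+1:10*k+11]])
E
```

```text
time: 23.7
ee_pos: [0.4581, -0.1922, 0.0964]
tcp_rot: [0.002, 0.673, 0.739, 0.003]
force: [9.2, 5.3, -3.7]
grip_width: 0.0106
grasp_force: 31.8
23.7 tcp [ 0.4581 -0.1922  0.0964] y [0.996 0.094 0.006] z [ 0.006  0.001 -1.   ] grasp [ 0.4584 -0.1921  0.0425] F [ 9.2  5.3 -3.7] w 0.0106 gf 31.8 q [-0.56  0.38 -0.5   0.69  0.    0.91]
[[-0.0, -0.9], [0.0, -1.8], [0.1, -2.7], [0.3, -3.6], [0.4, -4.5], [0.7, -5.3], [0.9, -6.2], [1.2, -7.0], [1.6, -7.9], [2.0, -8.7]]
[[0.4, -0.8], [0.9, -1.5], [1.5, -2.3], [2.0, -3.0], [2.6, -3.7], [3.2, -4.3], [3.9, -4.9], [4.6, -5.5], [5.3, -6.0], [6.1, -6.5]]
[[0.8, -0.5], [1.6, -0.9], [2.4, -1.2], [3.2, -1.6], [4.1, -1.9], [5.0, -2.1], [5.8, -2.3], [6.7, -2.4], [7.6, -2.5], [8.5, -2.6]]
```

```bash
python3 -m pendant '[[1,[0,0,-0.9],[0,0,0]],[1,[0,0,-1.8],[0,0,0]],[1,[0,0.1,-2.7],[0,0,0]],[1,[0,0.3,-3.6],[0,0,0]],[1,[0,0.4,-4.5],[0,0,0]],[1,[0,0.7,-5.3],[0,0,0]],[1,[0,0.9,-6.2],[0,0,0]],[1,[0,1.2,-7],[0,0,0]],[1,[0,1.6,-7.9],[0,0,0]],[1,[0,2,-8.7],[0,0,0]]]'; python3 -m pendant '[[1,[0,0.4,-0.8],[0,0,0]],[1,[0,0.9,-1.5],[0,0,0]],[1,[0,1.5,-2.3],[0,0,0]],[1,[0,2,-3],[0,0,0]],[1,[0,2.6,-3.7],[0,0,0]],[1,[0,3.2,-4.3],[0,0,0]],[1,[0,3.9,-4.9],[0,0,0]],[1,[0,4.6,-5.5],[0,0,0]],[1,[0,5.3,-6],[0,0,0]],[1,[0,6.1,-6.5],[0,0,0]]]'; python3 - <<'E'
from h import *
show(); print(handle(.5237)); g=get_state()["ee_pos"]-[0,0,.0539]; w=g-H; print(np.arctan2(-w@PX,w[2]))
E
```

```text
time: 24.7
ee_pos: [0.4795, -0.1903, 0.1838]
tcp_rot: [0.003, 0.673, 0.74, 0.004]
force: [30.6, 5.2, -24.3]
grip_width: 0.0103
grasp_force: 32.5
time: 25.7
ee_pos: [0.5375, -0.1846, 0.2473]
tcp_rot: [0.0, 0.673, 0.739, 0.002]
force: [10.0, -2.0, -23.6]
grip_width: 0.0106
grasp_force: 30.1
25.7 tcp [ 0.5375 -0.1846  0.2473] y [0.996 0.093 0.003] z [ 0.003  0.002 -1.   ] grasp [ 0.5376 -0.1846  0.1934] F [ 10.   -2.  -23.6] w 0.0106 gf 30.1 q [-0.48  0.36 -0.06  1.15  0.    1.  ]
[ 0.53720899 -0.18444218  0.19094714]
0.5499267172666816
```

```bash
python3 -m pendant '[[1,[0,0.8,-0.4],[0,0,0]],[1,[0,1.6,-0.7],[0,0,0]],[1,[0,2.4,-1],[0,0,0]],[1,[0,3.2,-1.4],[0,0,0]],[1,[0,4.1,-1.7],[0,0,0]],[1,[0,5,-1.9],[0,0,0]],[1,[0,5.8,-2.1],[0,0,0]],[1,[0,6.7,-2.2],[0,0,0]],[1,[0,7.6,-2.3],[0,0,0]],[1,[0,8.4,-2.3],[0,0,0]]]'; python3 -m pendant '[[1,[0,0.2,0],[0,0,0]],[1,[0,0.2,0],[0,0,0]],[1,[0,0.2,0],[0,0,0]]]'; python3 - <<'E'
from h import *
show(); g=get_state()["ee_pos"]-[0,0,.0539]; w=g-H; print(w@PX,w[2])
E
```

```text
time: 26.7
ee_pos: [0.6205, -0.1768, 0.2722]
tcp_rot: [0.001, 0.674, 0.739, 0.001]
force: [-5.4, 2.5, 14.4]
grip_width: 0.0108
grasp_force: 34.7
time: 27.0
ee_pos: [0.6229, -0.1766, 0.2722]
tcp_rot: [0.002, 0.673, 0.739, 0.002]
force: [0.7, 3.4, 7.4]
grip_width: 0.0105
grasp_force: 34.2
27.0 tcp [ 0.6229 -0.1766  0.2722] y [0.996 0.093 0.005] z [ 0.005  0.001 -1.   ] grasp [ 0.6232 -0.1765  0.2183] F [0.7 3.4 7.4] w 0.0105 gf 34.2 q [-0.4   0.48  0.21  1.3   0.    1.07]
-0.005169060754379302 0.17325682313505042
```

```bash
python3 -m pendant '[[1,[0,0.2,0],[0,0,0]],[1,[0,0.3,0],[0,0,0]],[1,[0,0.3,0],[0,0,0]]]'; python3 - <<'E'
from h import *
show(); g=get_state()["ee_pos"]-[0,0,.0539]; w=g-H; print(w@PX,w[2])
E
```

```text
time: 27.3
ee_pos: [0.624, -0.1764, 0.2721]
tcp_rot: [0.0, 0.674, 0.739, 0.0]
force: [-13.5, 1.3, 13.9]
grip_width: 0.0106
grasp_force: 34.9
27.3 tcp [ 0.624  -0.1764  0.2721] y [0.996 0.092 0.001] z [ 0.001  0.    -1.   ] grasp [ 0.6241 -0.1764  0.2182] F [-13.5   1.3  13.9] w 0.0106 gf 34.9 q [-0.4   0.49  0.22  1.3   0.    1.08]
-0.004031175677860398 0.1732439097701639
```

```bash
python3 -m pendant '[[0.4,[0,0,0],[0,0,0]],[0.4,[0,0,0],[0,0,0]],[0.4,[0,0,0],[0,0,0]],[0.4,[0,0,-5],[0,0,0]],[0.4,[0,0,-9],[0,0,0]],[0.4,[0,-5,-11],[0,0,0]],[0.4,[0,-10,-11],[0,0,0]],[0.4,[-5,-14,-11],[0,0,0]],[0.4,[-8,-14,-11],[0,0,0]],[0.4,[-8,-14,-11],[0,0,0]]]'; python3 - <<'E'
from h import *
show()
p1,X1=cloud("scene");p2,X2=cloud("top");c=camera_info("wrist");p3,d=get_image("wrist");p3,X3=cloud("wrist",p3,d,c)
for n,X in(("scene",X1),("top",X2),("wrist",X3)):
    w=X-H;u=w@PX;v=w@PY;z=X[...,2];b=(z>.205)&(z<.235)&(abs(v)<.06)&(abs(u)<.06)
    if b.sum()>5:print(n,"bar u",np.round(np.percentile(u[b],[3,50,97]),4),"z",z[b].max())
    k=(z>.08)&(z<.175)&(abs(v)<.035)&(u>.001)&(u<.022)
    if k.sum()>5:print("panel",k.sum(),np.round(np.percentile(u[k],[5,50,95]),4),np.round(np.percentile(v[k],[1,99]),4),np.round(np.percentile(z[k],[1,99]),3))
o=np.zeros((420,800,3),np.uint8)
o[:300,:400]=cv2.resize(p1[150:255,150:290],(400,300),interpolation=cv2.INTER_CUBIC);o[:300,400:]=cv2.resize(p3,(400,300));cv2.imwrite("pics/end.png",o[:300,:,::-1])
E
```

```text
time: 28.3
ee_pos: [0.4917, -0.273, 0.3797]
tcp_rot: [0.001, 0.675, 0.738, 0.001]
force: [-0.3, 0.0, -0.3]
grip_width: 0.0513
grasp_force: 0.0
28.3 tcp [ 0.4917 -0.273   0.3797] y [0.996 0.088 0.002] z [ 0.002  0.    -1.   ] grasp [ 0.4918 -0.273   0.3258] F [-0.3  0.  -0.3] w 0.0513 gf 0.0 q [-0.65  0.32  0.24  1.49  0.    0.83]
scene bar u [-0.0095 -0.0023  0.0016] z 0.22780121697247335
panel 160 [0.0017 0.0093 0.011 ] [-0.0325  0.032 ] [0.124 0.172]
top bar u [-0.0134 -0.0084 -0.0016] z 0.229921179612612
panel 38 [0.0204 0.0215 0.022 ] [-0.0339  0.0338] [0.119 0.158]
wrist bar u [-0.0106 -0.0075 -0.0005] z 0.2264889105347222
panel 354 [0.0069 0.0084 0.0098] [-0.0322  0.0303] [0.165 0.168]
```

View pics/end.png

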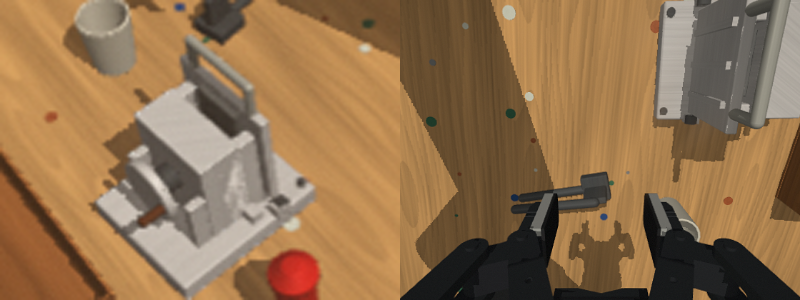

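The platen is shut with the bar at u = -6 mm. The panel's foot edge is at 165 mm, so it is seated on the ledge, centred between the cheeks. Nothing else moved, and the arm is clear.

```bash
python3 -c "
from bench import *
print(finish_job())"
```

```text
the job is handed in; nothing more can be done
None
```

The panel stands shut inside the press, ridge edge down on the ledge and centred between the cheeks; I saw nothing else on the bench disturbed, and the job was handed in at about 28 s with the arm clear.

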